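# Wind a tube rack to the reader

### The job

Set the grey tube rack down into the tray of the hand-wound carriage, long side along the rail and flat on the tray floor, and let go of it. Then take the crank by its loose black sleeve and, keeping hold of the sleeve while the crank turns, wind the carriage along until the middle of the rack stands opposite the middle of the reader beside the rail; let go and leave everything still, with the bottle, beaker and tip box where they were.

Things in the scene. Friction and masses are not known exactly. Their poses are not given: they have to be found in the camera images.
- machine: The rack shuttle, fixed to the bench: white base plate 120 x 500 mm, 12 mm thick, with a rail along its own y axis and a white gearbox at its -y end (115 mm across, local y -260 to -150 mm, top 96 mm above the bench). Origin on the bench beneath the rail's centre line; z up. It is set down with different position and yaw (up to 9 degrees).
- tray (a point): Centre of the floor of the carriage's black tray, 45 mm above the bench. Clear inside 140 mm along the rail x 62 mm across, walls 4 mm thick and 12 mm high. The tray slides along the machine's y axis, driven only by the crank, and cannot be pushed by hand (about 15 N holds). A steel tab in the middle of the tray's far long side marks its centre.
- carriage (a joint): Position of the carriage along the rail in m; grows towards the machine's +y, away from the crank (0 to 0.137). It advances 50 mm for each full turn of the crank.
- crank (a joint): Angle of the crank in rad, several turns, 0 to 17.2; grows CLOCKWISE seen from above, which moves the carriage away from the crank (machine +y). At 0 the crank arm points along the machine's +x. About 0.12 N m turns it; it stays where it is left.
- hub (a point): Centre of the crank's vertical axis, on top of its hub, 120 mm above the bench, at (0, -205 mm) in the machine's frame. The flat steel crank arm is 20 mm wide with its top 115 mm above the bench.
- sleeve_mid (a point): Middle of the crank's upright black sleeve, 152 mm above the bench and 65 mm from the hub axis. The sleeve is 26 mm in diameter (29 mm at its end flanges), 70 mm tall (from 117 to 187 mm above the bench, with a flat pin head 4 mm higher), and spins freely on its pin, so it can be held without turning the hand while the crank goes round.
- reader: The fixed reader beside the rail on the machine's +x side: white box 55 mm (x) x 70 mm (y) x 110 mm tall, with axes parallel to the machine's, a dark window towards the rail and a thin steel blade on top (reaching 114 mm up) that points at the rail from the reader's middle. Origin at the centre of its underside, 105 mm from the rail's centre line. Its place along the rail varies.
- rack: Loose grey tube rack with white-capped tubes fixed in it: 130 mm long (its x) x 54 mm wide (its y), block 46 mm tall, 59 mm to the top of the caps, about 0.25 kg. Origin at the centre of its underside. Grip it across the 54 mm width. Either end may go first.
- bottle: Bystander: glass reagent bottle with blue cap, 70 mm in diameter, 150 mm tall, origin under its centre.
- beaker: Bystander: glass beaker, 80 mm in diameter, 100 mm tall, origin under its centre.
- tipbox: Bystander: pipette tip box, 85 x 120 mm, 67 mm tall, origin under its centre.
Mind the look-alikes: they are no part of the job. Leave any red or yellow look-alike of the rack alone.

How it is judged:
On the way, in this order (a step that is already met when the one before it is completed fails the run):
1. the rack sits flat in the tray, let go, before the carriage has been wound (within 8 mm of its start) (horizontal distance between rack and tray below 0.009 m and z of rack in the frame of tray below 0.004 m and angle between rack's own z axis and vertical below 0.06 rad and contact force between the fingers and rack below 0.05 N and distance of tray from where it was at the start of the episode below 0.008 m), for 0.2 s.
2. the carriage has been wound at least 20 mm from its start, the sleeve being held (distance of tray from where it was at the start of the episode above 0.02 m and contact force between the fingers and sleeve above 0.5 N), for 0.1 s.
At the end, for the whole second after the job is handed in: The rack sits flat in the tray (origin within 9 mm of the tray's centre, underside within 4 mm of its floor, tilt under 0.06 rad, long axis along the rail within 0.12 rad), its middle is within 9 mm, along the rail, of the reader's middle, and crank and rack are at rest (y of rack in the frame of reader between -0.009 and 0.009 m and horizontal distance between rack and tray below 0.009 m and z of rack in the frame of tray below 0.004 m and angle between rack's own z axis and vertical below 0.06 rad and angle between the x axis of rack and the y axis of machine, either way round below 0.12 rad and velocity of joint crank between -0.1 and 0.1 rad/s and linear speed of rack below 0.02 m/s); the robot touches nothing.
It fails at once if the crank turns (faster than 0.8 rad/s) while the fingers are off its sleeve ((velocity of joint crank above 0.8 rad/s or velocity of joint crank below -0.8 rad/s) and contact force between the fingers and sleeve below 0.02 N).
It fails at once if the rack is tipped over (more than 0.6 rad) (angle between rack's own z axis and vertical above 0.6 rad).
It fails at once if the bottle, beaker or tip box is moved more than 20 mm (distance of any of bottle, beaker, tipbox from where it was at the start of the episode above 0.02 m).
It also fails if it takes over 72 s, if anything falls off the work surface, if the arm or the gripper's body presses on something with over 40 N, if the wrist force passes 120 N, or if a joint passes its speed limit or range.

### The arm

A 6-joint arm with a two-finger parallel gripper is mounted at the origin on the work surface. World frame = base frame: x ahead of the robot, y to its left, z up, the work surface at z = 0. Lengths are in m, angles in rad, forces in N, time in s.
With the tool pointing down it reaches from about 0.35 to 0.975 m from the base axis. Payload 7.1 kg.
Tool frame: the origin (TCP) lies on the centre line of the jaws, within the pads' length; the fingertips stand 14 mm ahead of it and the grasp point (between the pads) lies 5 mm behind it; z points along the fingers, y is the line along which they close (so a half turn about z gives the same grasp; the last joint's range is limited). The gripper opens to 88 mm and grips with 3 to 60 N. Pads are 20 mm wide; open, the fingers measure 115 mm over their backs; the gripper's body (75 mm by 178 mm) begins 61 mm behind the grasp point.
Start: joints at [-1.122, 0.423, 1.63, -0, 1.089, -0.019], TCP at [0.282, -0.558, 0.237] pointing down, gripper open.
Joint ranges: [-3, 3], [-0.9, 2.11], [0.09, 2.58], [-1.31, 4.45], [0.11, 2.69], [-2.54, 2.54]. Speed limits (rad/s): [2.39, 2.39, 3.01, 3.14, 3.14, 3.14].

### API

Orientations are given as a 3x3 rotation matrix whose columns are the frame's x, y, z axes.
In Python, from cell import * gives the robot as it stands.
- The arm moves only by the tool play_rows, never from a script. Its argument "steps" is text: rows parted by semicolons, each of 7 numbers parted by spaces: the shift along the world's x, y, z in m, then the turn, a rotation vector about the world's x, y, z in rad, then the finger opening in m, from 0 to 0.0878. A call has 1 to 5 rows; each row shifts and turns the commanded pose from where the row before left it; what a row does not reach is not made up. A row lasts 1/12 s, in which the tool goes at most 41.7 mm and 7.16 degrees, less where a joint would pass 70% of its speed; a pose out of reach is approached as far as the arm can. A call with a gripper value outside its range is refused whole. The fingers move at their own pace and stop on an object; the grip force is fixed at half the most. Time passes only in rows, so rows that do not move let the fingers close. It gives the time, the measured TCP pose, the force, the opening and the grip force at its end, in the units of the state.
- get_obs(): the state, without advancing time (a new reading comes with each control period).
- read_camera(name): name is "scene" or "top" or "wrist"; returns the picture (384x512x3 uint8, red, green, blue); there is no depth.
- get_calibration(name): a dict with "vfov" (degrees; the focal length in pixels is half the picture's height over the tangent of half this angle, whatever the lens; pixels are square), "cx", "cy" (the principal point, pixels), "R" (3x3) and "t" (3): a world point X has camera coordinates R X + t; the wrist camera has in their place "hand_eye" (4x4, takes a point from camera to tool coordinates, whose origin is the TCP and whose axes are the flange's). Camera axes: x right, y down, z forward; pixel columns grow to the right and rows downward; lengths in m; the calibration is good to about 2 mm. A picture is of the moment at which its call begins: read the wrist's pose just before it. get_calibration takes no time and is no camera call.
- job_done(): hands the job in; it is judged then, once.
The state is a dict: "time": time; "joint_pos": joint angles; "qvel": joint speeds; "joint_efforts": joint torques, N m; "eef_pos": TCP position; "eef_rot": TCP orientation; "contact_force": force on the tool from outside, world axes, zero at the start; "wrist_torque": the same for the moment, N m; "opening": opening from 0.0 (shut) to 1.0 (fully open); "grasp_force": force on a finger pad.
Only numpy, scipy, OpenCV 4.12 (cv2) and the standard library are available. Lean on these libraries where they do the work, as an engineer would, in place of code of your own. Each camera call takes 0.05 s, during which the arm holds its last target. There are 200 camera calls.

## Working session

There is one attempt and no reset: what is moved stays moved. The work goes in short steps, Python scripts to look and compute and a tool call to move; the robot and the scene stay as the last step left them, time stands still between calls to the robot, and variables do not carry over. Pictures are saved under pics/ and viewed, at most 12 in all, crops included, and the job is handed in when it is done.

Besides the shell and the picture viewer there is one more tool, called as name(argument=value, ...), one argument or row to a line, values as JSON. play_rows: Moves the arm, as the interface text tells. Its arguments: {"type":"object","properties":{"steps":{"type":"string"}},"required":["steps"]}

```bash
mkdir -p pics; ls
python3 - <<'E'
from cell import *
import cv2,numpy as np
for n in("scene","top"):
    im=read_camera(n); cv2.imwrite(f"pics/{n}0.png",im[:,:,::-1])
    c=get_calibration(n); print(n,c)
print(get_calibration("wrist"))
o=get_obs();print(o['time'],o['eef_pos'],o['eef_rot'])
E
```

```text
pics
scene {'vfov': 54.24255826009048, 'cx': 253.27477824463804, 'cy': 189.19691505392973, 'R': array([[ 0.49017768,  0.87158712, -0.00785656],
       [ 0.51668173, -0.29781578, -0.8027115 ],
       [-0.70197281,  0.38941192, -0.59631579]]), 't': array([-0.40947317, -0.14744116,  1.39499031])}
top {'vfov': 52.46241179171946, 'cx': 253.98243939947866, 'cy': 192.23823135135157, 'R': array([[ 0.0033644 , -0.99998963,  0.00306791],
       [-0.99009504, -0.00376169, -0.14034836],
       [ 0.14035845, -0.00256534, -0.99009743]]), 't': array([0.10982155, 0.54376199, 1.0990816 ])}
{'vfov': 65.95641502807243, 'cx': 257.69844875700164, 'cy': 195.094187308475, 'hand_eye': array([[-1.85275147e-04, -9.66522450e-01, -2.56581993e-01,
         6.97063607e-02],
       [ 9.99999971e-01, -1.39740833e-04, -1.95697639e-04,
         1.07506968e-03],
       [ 1.53291180e-04, -2.56582022e-01,  9.66522448e-01,
        -1.47224712e-01],
       [ 0.00000000e+00,  0.00000000e+00,  0.00000000e+00,
         1.00000000e+00]])}
0.1 [ 0.2816542  -0.55742994  0.23599756] [[ 8.92553874e-01  4.50940385e-01 -5.93300769e-04]
 [ 4.50940775e-01 -8.92553074e-01  1.19465659e-03]
 [ 9.16647818e-06 -1.33383888e-03 -9.99999110e-01]]
```

View pics/top0.png

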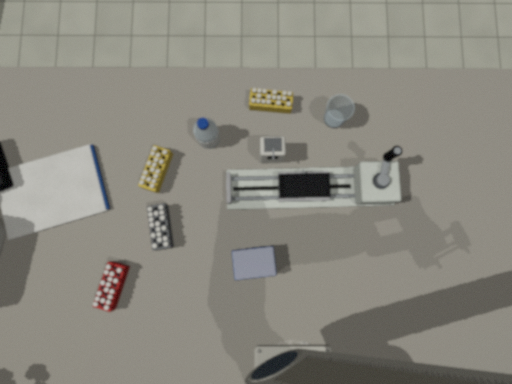

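View pics/scene0.png

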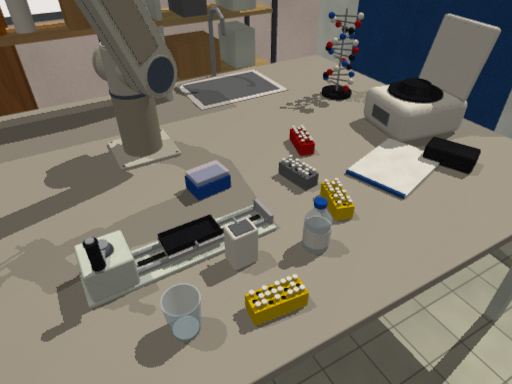

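The top view shows the grey rack near (159,227), the tray near (304,186), the reader near (272,147) and the sleeve near (395,153). I'll zoom in with a crop and cast rays from it.

```bash
cat > h.py <<'E'
from cell import *
import cv2,numpy as np
def K(c):
    f=192/np.tan(np.radians(c['vfov']/2)); return f,c['cx'],c['cy']
def cam(n,o=None):
    c=get_calibration(n); 
    if n!='wrist': return c,c['R'],c['t']
    H=c['hand_eye'];T=np.eye(4);T[:3,:3]=o['eef_rot'];T[:3,3]=o['eef_pos'];M=np.linalg.inv(T@H)
    return c,M[:3,:3],M[:3,3]
def cast(n,u,v,z,o=None):
    c,R,t=cam(n,o);f,cx,cy=K(c)
    d=R.T@np.array([(u-cx)/f,(v-cy)/f,1]);C=-R.T@t
    return C+d*(z-C[2])/d[2]
def proj(n,X,o=None):
    c,R,t=cam(n,o);f,cx,cy=K(c);p=R@np.asarray(X)+t
    return np.array([cx+f*p[0]/p[2],cy+f*p[1]/p[2]])
def blobs(m,lo=30):
    n,l,s,ce=cv2.connectedComponentsWithStats(m.astype(np.uint8))
    return [(s[i],ce[i],l==i) for i in range(1,n) if s[i][4]>=lo]
E
python3 - <<'E'
from h import *
im=cv2.imread('pics/top0.png')
cv2.imwrite('pics/c1.png',cv2.resize(im[85:285,140:412],None,fx=2.9,fy=2.9,interpolation=cv2.INTER_CUBIC))
g=im.max(2)
for s,c,m in blobs(g<45,20):
    if 100<s[1]<260 and s[0]>100:
        r=cv2.minAreaRect(np.argwhere(m)[:,::-1].astype(np.float32)); print('dark',s,c.round(1),r)
# rack dark-grey + caps
sub=np.zeros(g.shape,bool);sub[195:258,140:180]=1
m=sub&((g<95)); 
for s,c,mm in blobs(sub&(im.min(2)>165),4): print('cap',s,c.round(1),cast('top',*c,.059).round(4))
E
```

```text
dark [384 150  12  11  74] [389.2 155.4] ((389.1922607421875, 155.5384521484375), (7.2111029624938965, 10.816654205322266), 56.3099365234375)
dark [ 279  174   60   23 1083] [304.7 184.9] ((308.42974853515625, 184.752197265625), (21.708152770996094, 59.03368377685547), 88.21009063720703)
cap [148 208   3   2   4] [149.  208.8] [0.4918 0.4104 0.059 ]
cap [161 217   2   2   4] [161.5 217.5] [0.467  0.3739 0.059 ]
cap [150 218   2   3   5] [150.4 218.8] [0.4632 0.4052 0.059 ]
cap [156 223   2   2   4] [156.5 223.5] [0.45   0.3874 0.059 ]
cap [150 224   3   2   5] [151.2 224.4] [0.4474 0.4023 0.059 ]
cap [157 228   2   2   4] [157.5 228.5] [0.4359 0.3841 0.059 ]
cap [158 233   2   2   4] [158.5 233.5] [0.4219 0.3807 0.059 ]
cap [152 234   2   2   4] [152.5 234.5] [0.419  0.3975 0.059 ]
cap [158 238   3   3   6] [158.8 239.2] [0.406  0.3792 0.059 ]
cap [165 243   2   2   4] [165.5 243.5] [0.394 0.36  0.059]
cap [153 244   3   3   6] [153.8 245.2] [0.3892 0.3926 0.059 ]
```

View pics/c1.png

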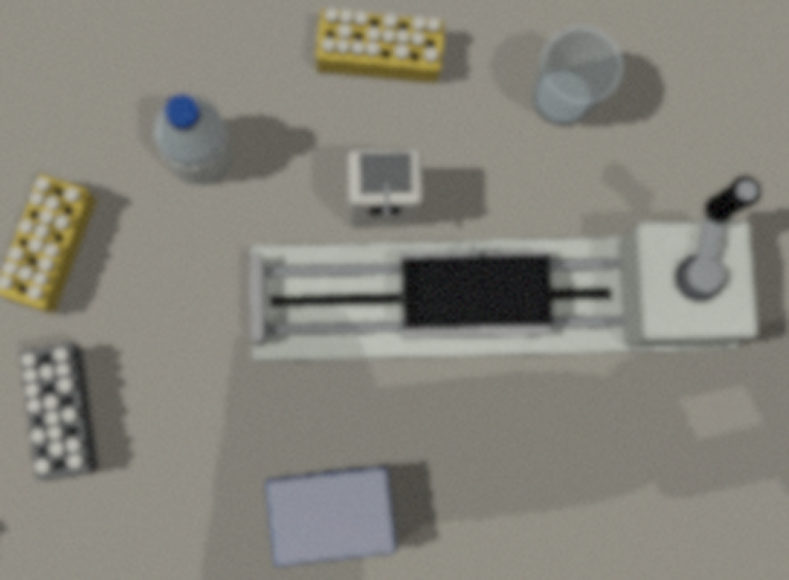

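The crop shows the tray rim corners near (403,256), (550,256), (552,325) and (405,328). The pin head is at (747,189), the hub at (702,276), the reader blade at (387,195), and the rack caps run from (28,360) to (75,460).

Run:
```python
from h import *
def p(u,v,z): return cast('top',140+u/2.9-.33,85+v/2.9-.33,z)
for n,u,v,z in [('t1',403,256,.057),('t2',550,256,.057),('t3',552,325,.057),('t4',405,328,.057),('pin',747,189,.191),('hub',702,276,.12),('blade',387,195,.114),('rTL',350,152,.11),('rTR',420,152,.11),('caps',52.5,410,.059),('ra',28,360,.059),('rb',66,353,.059),('rc',43,468,.059),('rd',75,460,.059),('bl1',253,358,.012),('bl2',755,342,.012),('bottlecap',182,111,.15),('tip',330,515,.067),('tipL',267,480,.067),('tipR',388,467,.067),('plateTL',250,247,.012)]:
    print(n,p(u,v,z).round(4))
```

```text
t1 [0.5973 0.0407 0.057 ]
t2 [ 0.5979 -0.1059  0.057 ]
t3 [ 0.5285 -0.1062  0.057 ]
t4 [0.525  0.0392 0.057 ]
pin [ 0.6329 -0.255   0.191 ]
hub [ 0.5672 -0.2356  0.12  ]
blade [0.6454 0.0595 0.114 ]
rTL [0.6886 0.0947 0.11  ]
rTR [0.6889 0.0274 0.11  ]
caps [0.4428 0.3835 0.059 ]
ra [0.4917 0.4094 0.059 ]
rb [0.4987 0.3724 0.059 ]
rc [0.3868 0.3906 0.059 ]
rd [0.3946 0.3599 0.059 ]
bl1 [0.4992 0.1919 0.012 ]
bl2 [ 0.5176 -0.3234  0.012 ]
bottlecap [0.7156 0.2517 0.15  ]
tip [0.3432 0.1126 0.067 ]
tipL [0.3761 0.1732 0.067 ]
tipR [0.3888 0.057  0.067 ]
plateTL [0.6148 0.1965 0.012 ]
```

play_rows(
  steps="0.016 0.0377 0 0 0 -0.032 0.0878;0.016 0.0377 0 0 0 -0.032 0.0878;0.016 0.0377 0 0 0 -0.032 0.0878;0.016 0.0377 0 0 0 -0.032 0.0878;0.016 0.0377 0 0 0 -0.032 0.0878",
)

```text
time: 0.52
eef_pos: [0.3619, -0.3674, 0.2364]
eef_rot: [[0.954, 0.301, -0.0], [0.301, -0.954, 0.0], [-0.0, -0.001, -1.0]]
contact_force: [0.3, 0.4, 0.8]
opening: 0.997
grasp_force: 0.0
```

play_rows(
  steps="0.016 0.0377 0 0 0 -0.032 0.0878;0.016 0.0377 0 0 0 -0.032 0.0878;0.016 0.0377 0 0 0 -0.032 0.0878;0.016 0.0377 0 0 0 -0.032 0.0878;0.016 0.0377 0 0 0 -0.032 0.0878",
)

```text
time: 0.93
eef_pos: [0.442, -0.1788, 0.2366]
eef_rot: [[0.989, 0.145, -0.0], [0.145, -0.989, 0.0], [-0.0, -0.0, -1.0]]
contact_force: [0.2, -0.7, -0.0]
opening: 1.001
grasp_force: 0.0
```

play_rows(
  steps="0 0.0377 0 0 0 0 0.0878;0 0.0377 0 0 0 0 0.0878;0 0.0377 0 0 0 0 0.0878;0 0.0377 0 0 0 0 0.0878;0 0.0377 0 0 0 0 0.0878",
)

```text
time: 1.35
eef_pos: [0.4412, 0.0095, 0.2365]
eef_rot: [[0.989, 0.147, -0.0], [0.147, -0.989, 0.0], [-0.0, -0.0, -1.0]]
contact_force: [-0.8, 0.3, 0.2]
opening: 0.999
grasp_force: 0.0
```

play_rows(
  steps="0 0.0377 0 0 0 0 0.0878;0 0.0377 0 0 0 0 0.0878;0 0.0377 0 0 0 0 0.0878;0 0.0377 0 0 0 0 0.0878;0 0.0377 0 0 0 0 0.0878",
)

```text
time: 1.77
eef_pos: [0.4412, 0.198, 0.2366]
eef_rot: [[0.989, 0.147, -0.0], [0.147, -0.989, -0.0], [-0.0, 0.0, -1.0]]
contact_force: [0.5, 0.3, 0.8]
opening: 0.996
grasp_force: 0.0
```

play_rows(
  steps="0 0.0377 0 0 0 0 0.0878;0 0.0377 0 0 0 0 0.0878;0 0.0377 0 0 0 0 0.0878;0 0.0377 0 0 0 0 0.0878;0 0.0377 0 0 0 0 0.0878",
)

```text
time: 2.18
eef_pos: [0.4412, 0.3865, 0.2363]
eef_rot: [[0.989, 0.148, -0.0], [0.148, -0.989, -0.0], [-0.001, 0.0, -1.0]]
contact_force: [0.4, -0.1, -0.2]
opening: 1.002
grasp_force: 0.0
```

Run:
```python
from h import *
o=get_obs(); im=read_camera('wrist')[:,:,::-1].copy(); cv2.imwrite('pics/w1.png',im)
import pickle; pickle.dump(o,open('w1.pkl','wb'))
print(o['time'],o['eef_pos'].round(4),o['eef_rot'].round(3),o['qvel'].round(3))
```

```text
2.1833 [0.4412 0.3865 0.2363] [[ 0.989  0.148 -0.   ]
 [ 0.148 -0.989 -0.   ]
 [-0.001  0.    -1.   ]] [ 0.609  0.426 -0.645 -0.005  0.213  0.607]
```

View pics/w1.png

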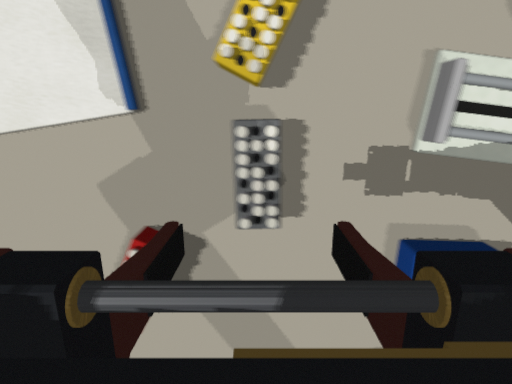

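The wrist view shows the rack upright, with corner caps at (242,131), (272,131), (245,223) and (273,222).

Run:
```python
from h import *
read_camera('wrist');o=get_obs(); im=read_camera('wrist')[:,:,::-1].copy()
print(o['eef_pos'].round(4),abs(o['qvel']).max().round(3))
m=np.zeros((384,512),bool); m[105:240,215:300]=im[105:240,215:300].min(2)>185
C=[(c,cast('wrist',*c,.057,o)) for s,c,mm in blobs(m,12)]
for c,p in C: print(c.round(1),p.round(4))
P=np.array([p[:2] for c,p in C],np.float32); print('capsrect',cv2.minAreaRect(P))
d=np.zeros((384,512),bool); d[105:240,215:300]=im[105:240,215:300].max(2)<100
b=max(blobs(d|m),key=lambda q:q[0][4]); pts=np.array([cast('wrist',u,v,.046,o)[:2] for v,u in np.argwhere(b[2])],np.float32)
print('body',b[0],cv2.minAreaRect(pts))
```

```text
[0.4416 0.3894 0.2364] 0.077
[247.4 133. ] [0.4925 0.4076 0.057 ]
[276.9 132.5] [0.4978 0.3762 0.057 ]
[247.9 146.6] [0.4781 0.405  0.057 ]
[262.6 146.5] [0.4806 0.3892 0.057 ]
[277.  146.5] [0.4831 0.3736 0.057 ]
[248.2 158.2] [0.4656 0.4029 0.057 ]
[279.6 158.2] [0.4708 0.3686 0.057 ]
capsrect ((0.4816594123840332, 0.3881308436393738), (0.027934981510043144, 0.03485243767499924), 9.542375564575195)
body [ 239  121   51  109 2954] ((0.4448583722114563, 0.38107752799987793), (0.12790150940418243, 0.05691155791282654), 9.564474105834961)
```

play_rows(
  steps="0.003 -0.0065 -0.03 0 0 0.017 0.0878;0 0 -0.04 0 0 0 0.0878;0 0 -0.04 0 0 0 0.0878;0 0 -0.04 0 0 0 0.0878;0 0 -0.03 0 0 0 0.0878",
)

```text
time: 2.75
eef_pos: [0.4437, 0.3756, 0.0539]
eef_rot: [[0.987, 0.163, -0.002], [0.163, -0.987, -0.002], [-0.003, 0.002, -1.0]]
contact_force: [-0.2, -0.6, 0.6]
opening: 0.997
grasp_force: 0.0
```

play_rows(
  steps="0 0 -0.0224 0 0 0 0.0878;0 0 0 0 0 0 0.0878;0 0 0 0 0 0 0.04;0 0 0 0 0 0 0.04;0 0 0 0 0 0 0.04",
)

```text
time: 3.17
eef_pos: [0.446, 0.3786, 0.0363]
eef_rot: [[0.987, 0.164, 0.002], [0.164, -0.987, 0.002], [0.003, -0.001, -1.0]]
contact_force: [0.4, -0.1, 0.6]
opening: 0.81
grasp_force: 0.0
```

play_rows(
  steps="0 0 0 0 0 0 0.04;0 0 0 0 0 0 0.04;0 0 0 0 0 0 0.04;0 0 0 0 0 0 0.04;0 0 0 0 0 0 0.04",
)

```text
time: 3.58
eef_pos: [0.446, 0.3795, 0.0361]
eef_rot: [[0.986, 0.164, 0.003], [0.164, -0.986, 0.003], [0.003, -0.002, -1.0]]
contact_force: [0.2, 2.6, 8.7]
opening: 0.613
grasp_force: 30.0
```

play_rows(
  steps="0 0 0.04 0 0 0 0.04;0 0 0.04 0 0 0 0.04;0 0 0.04 0 0 0 0.04;0 0 0.04 0 0 0 0.04;0 0 0.04 0 0 0 0.04",
)

```text
time: 4.0
eef_pos: [0.4441, 0.3774, 0.236]
eef_rot: [[0.986, 0.164, -0.001], [0.164, -0.986, -0.001], [-0.001, 0.001, -1.0]]
contact_force: [0.4, 0.5, -2.4]
opening: 0.611
grasp_force: 30.0
```

play_rows(
  steps="0.008 -0.036 0 0 0 0.096 0.04;0.008 -0.036 0 0 0 0.096 0.04;0.008 -0.036 0 0 0 0.096 0.04;0.008 -0.036 0 0 0 0.096 0.04;0.008 -0.036 0 0 0 0.096 0.04",
)

```text
time: 4.42
eef_pos: [0.4842, 0.1963, 0.2344]
eef_rot: [[0.796, 0.606, -0.0], [0.606, -0.796, -0.001], [-0.001, 0.0, -1.0]]
contact_force: [-0.4, -0.1, -2.5]
opening: 0.61
grasp_force: 30.0
```

play_rows(
  steps="0.008 -0.036 0 0 0 0.096 0.04;0.008 -0.036 0 0 0 0.096 0.04;0.008 -0.036 0 0 0 0.096 0.04;0.008 -0.036 0 0 0 0.096 0.04;0.008 -0.036 0 0 0 0.096 0.04",
)

```text
time: 4.83
eef_pos: [0.5242, 0.0163, 0.2343]
eef_rot: [[0.427, 0.904, -0.001], [0.904, -0.427, -0.0], [-0.001, -0.001, -1.0]]
contact_force: [-0.3, 0.6, -2.3]
opening: 0.61
grasp_force: 30.0
```

play_rows(
  steps="0.008 -0.036 0 0 0 0.096 0.04;0.008 -0.036 0 0 0 0.096 0.04;0.008 -0.036 0 0 0 0.096 0.04;0.008 -0.036 0 0 0 0.096 0.04;0.008 -0.036 0 0 0 0.096 0.04",
)

```text
time: 5.25
eef_pos: [0.5641, -0.1636, 0.2341]
eef_rot: [[-0.039, 0.999, -0.001], [0.999, 0.039, 0.0], [0.0, -0.001, -1.0]]
contact_force: [-0.0, 1.0, -2.1]
opening: 0.614
grasp_force: 30.0
```

play_rows(
  steps="0 0 0 0 0 0 0.04;0 0 0 0 0 0 0.04;0 0 0 0 0 0 0.04",
)

```text
time: 5.5
eef_pos: [0.5639, -0.1615, 0.2338]
eef_rot: [[-0.032, 0.999, -0.002], [0.999, 0.032, 0.001], [0.001, -0.002, -1.0]]
contact_force: [0.6, 0.8, -1.4]
opening: 0.612
grasp_force: 30.0
```

Run:
```python
from h import *
o=get_obs(); im=read_camera('wrist')[:,:,::-1].copy(); cv2.imwrite('pics/w2.png',cv2.resize(im,None,fx=1.5,fy=1.5))
import pickle; pickle.dump((o,im),open('w2.pkl','wb'))
print(o['time'],o['eef_pos'].round(4),o['eef_rot'].round(3),abs(o['qvel']).max().round(3))
for X in [(.5622,-.033,.057),(.565,-.231,.12)]: print(proj('wrist',X,o)*1.5)
```

```text
5.5 [ 0.5639 -0.1615  0.2338] [[-0.032  0.999 -0.002]
 [ 0.999  0.032  0.001]
 [ 0.001 -0.002 -1.   ]] 0.027
[390.21704117  83.2537675 ]
[384.68762052 395.87912094]
```

View pics/w2.png

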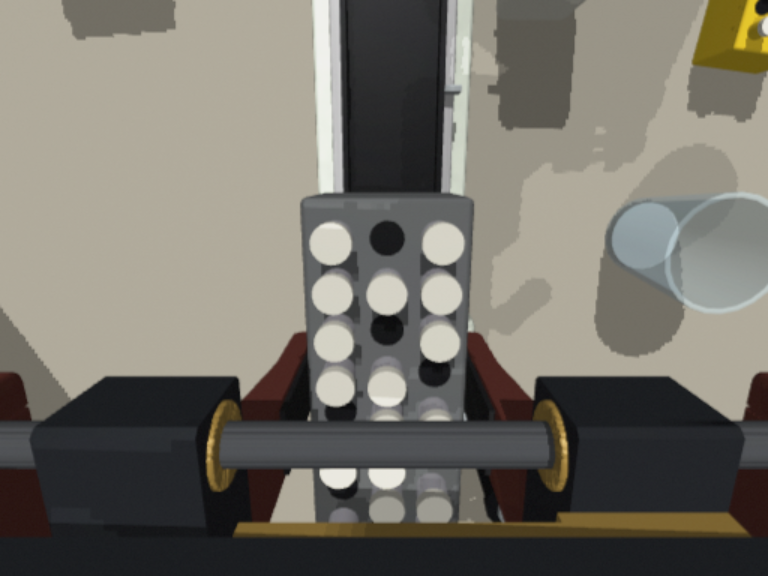

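The tray interior edges are at u≈346 and 441, and the steel tab is at (453,89). The rack's front top edge is at v≈207, spanning u=303 to 472 (view scaled 1.5x).

Run:
```python
from h import *
import pickle
o,im=pickle.load(open('w2.pkl','rb'))
q=lambda u,v,z:cast('wrist',u/1.5,v/1.5,z,o).round(4)
print('tab',q(453,89,.057),q(453,89,.05)); print('tray at tab',q(346,89,.057),q(441,89,.057))
print('rack front',q(303,207,.2437),q(472,205,.2437),q(303,196,.1977),q(472,195,.1977))
g=im.max(2).astype(int)
for v in range(10,120,12): 
    d=np.where(g[v,215:310]<60)[0]+215; a,b=d.min(),d.max()
    print(v,a,b,cast('wrist',a,v,.057,o)[:2].round(4),cast('wrist',b+1,v,.057,o)[:2].round(4))
t=cv2.imread('pics/top0.png')
m=t.max(2)<45; b=[x for x in blobs(m,500) if x[0][1]>165][0]; s=b[0]; print(s)
k=cv2.morphologyEx(b[2].astype(np.uint8),cv2.MORPH_OPEN,np.ones((9,9))); c=cv2.minAreaRect(np.argwhere(k)[:,::-1].astype(np.float32)); print(c, cast('top',*c[0],.051))
```

```text
tab [ 0.6046 -0.0352  0.057 ] [ 0.6055 -0.034   0.05  ]
tray at tab [ 0.5325 -0.0375  0.057 ] [ 0.5965 -0.0355  0.057 ]
rack front [ 0.5369 -0.103   0.2437] [ 0.5883 -0.1007  0.2437] [ 0.5285 -0.102   0.1977] [ 0.5967 -0.0994  0.1977]
10 228 297 [0.5296 0.0067] [0.5976 0.0088]
22 228 296 [ 0.5296 -0.0038] [ 0.5973 -0.0017]
34 228 296 [ 0.5297 -0.0144] [ 0.598  -0.0123]
46 228 296 [ 0.5298 -0.0253] [ 0.5987 -0.0231]
58 228 295 [ 0.5298 -0.0363] [ 0.5984 -0.0342]
70 229 295 [ 0.5309 -0.0476] [ 0.5992 -0.0454]
82 229 294 [ 0.531  -0.0591] [ 0.5989 -0.0569]
94 229 294 [ 0.5311 -0.0708] [ 0.5996 -0.0686]
106 229 293 [ 0.5312 -0.0827] [ 0.5994 -0.0806]
118 230 293 [ 0.5323 -0.0949] [ 0.6001 -0.0927]
[ 279  174   60   23 1083]
((303.9999694824219, 184.49998474121094), (47.99999237060547, 20.999996185302734), -0.0) [ 0.56472118 -0.03290641  0.051     ]
```

play_rows(
  steps="0.0005 0.033 0 0 0 0 0.04;0.0005 0.033 0 0 0 0 0.04;0 0.033 0 0 0 0 0.04;0 0.033 0 0 0 0 0.04;0 0 -0.03 0 0 0 0.04",
)

```text
time: 5.97
eef_pos: [0.5686, -0.0238, 0.2091]
eef_rot: [[-0.038, 0.999, 0.009], [0.999, 0.038, 0.001], [0.001, 0.009, -1.0]]
contact_force: [1.0, 0.0, -3.3]
opening: 0.616
grasp_force: 30.0
```

play_rows(
  steps="0 0 -0.03 0 0 0 0.04;0 0 -0.03 0 0 0 0.04;0 0 -0.03 0 0 0 0.04;0 0 0 0 0 0 0.04;0 0 0 0 0 0 0.04",
)

```text
time: 6.38
eef_pos: [0.5643, -0.0285, 0.1134]
eef_rot: [[-0.035, 0.999, -0.004], [0.999, 0.035, 0.0], [0.0, -0.004, -1.0]]
contact_force: [0.1, 0.5, -2.1]
opening: 0.616
grasp_force: 30.0
```

Run:
```python
from h import *
o=get_obs(); im=read_camera('scene')[:,:,::-1].copy(); cv2.imwrite('pics/s2.png',cv2.resize(im[150:320,60:300],None,fx=3.2,fy=3.2,interpolation=cv2.INTER_CUBIC))
print(o['time'],o['eef_pos'].round(4),o['eef_rot'].round(3))
```

```text
6.3833 [ 0.5643 -0.0285  0.1134] [[-0.035  0.999 -0.004]
 [ 0.999  0.035  0.   ]
 [ 0.    -0.004 -1.   ]]
```

View pics/s2.png

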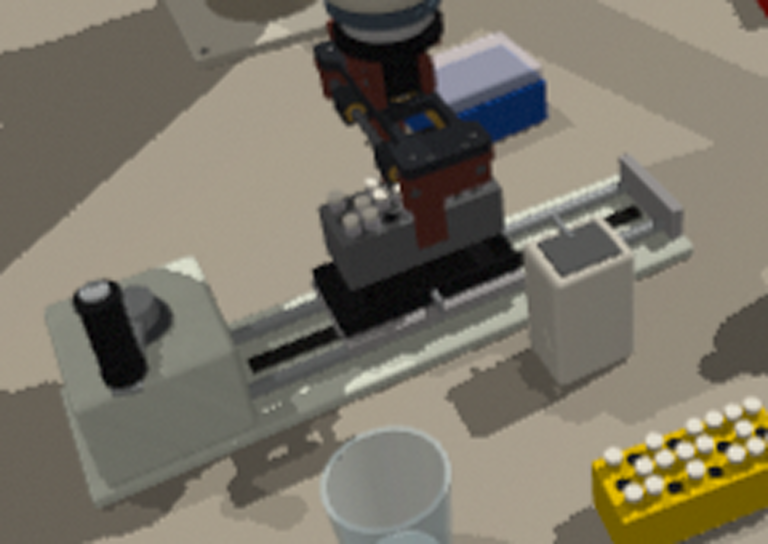

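The scene crop shows the rack hovering over the tray. Its near bottom corners are about (350,290) and (500,250), and I'll cast those as a check.

Run:
```python
from h import *
q=lambda u,v,z:cast('scene',60+u/3.2-.34,150+v/3.2-.34,z).round(4)
print('rack bottom',q(349,291,.0775),q(503,241,.0775),'top',q(340,242,.1235))
print('tray rim near', q(345,333,.057),q(522,263,.057),'left far',q(316,272,.057),'tab',q(436,298,.057))
```

```text
rack bottom [ 0.5901 -0.0938  0.0775] [0.5969 0.0299 0.0775] top [ 0.5866 -0.0926  0.1235]
tray rim near [ 0.6095 -0.1066  0.057 ] [0.6066 0.0404 0.057 ] left far [ 0.5352 -0.1049  0.057 ] tab [ 0.6091 -0.0338  0.057 ]
```

play_rows(
  steps="0 -0.001 -0.012 0 0 0 0.04;0 0 -0.01 0 0 0 0.04;0 0 -0.003 0 0 0 0.04;0 0 0 0 0 0 0.04;0 0 0 0 0 0 0.04",
)

```text
time: 6.85
eef_pos: [0.5657, -0.031, 0.0893]
eef_rot: [[-0.034, 0.999, -0.0], [0.999, 0.034, 0.0], [0.0, -0.0, -1.0]]
contact_force: [0.5, 0.1, -1.9]
opening: 0.614
grasp_force: 30.0
```

play_rows(
  steps="0 0 -0.003 0 0 0 0.04;0 0 -0.002 0 0 0 0.04;0 0 0 0 0 0 0.04;0 0 0 0 0 0 0.04",
)

```text
time: 7.18
eef_pos: [0.5658, -0.0309, 0.0842]
eef_rot: [[-0.034, 0.999, -0.0], [0.999, 0.034, 0.0], [0.0, -0.0, -1.0]]
contact_force: [-0.2, 0.7, -2.5]
opening: 0.613
grasp_force: 30.0
```

play_rows(
  steps="0 0 -0.002 0 0 0 0.04;0 0 -0.001 0 0 0 0.04;0 0 0 0 0 0 0.04;0 0 0 0 0 0 0.04",
)

```text
time: 7.52
eef_pos: [0.5659, -0.0308, 0.0813]
eef_rot: [[-0.034, 0.999, 0.0], [0.999, 0.034, 0.0], [0.0, 0.0, -1.0]]
contact_force: [0.6, 0.5, -2.4]
opening: 0.613
grasp_force: 30.0
```

play_rows(
  steps="0 0 -0.001 0 0 0 0.04;0 0 -0.001 0 0 0 0.04;0 0 -0.001 0 0 0 0.04;0 0 0 0 0 0 0.04",
)

```text
time: 7.85
eef_pos: [0.5662, -0.0309, 0.0805]
eef_rot: [[-0.034, 0.999, 0.001], [0.999, 0.034, -0.0], [-0.0, 0.001, -1.0]]
contact_force: [-5.9, -1.4, 20.4]
opening: 0.616
grasp_force: 30.0
```

play_rows(
  steps="0 0 0.0015 0 0 0 0.04;0 0 0 0 0 0 0.0878;0 0 0 0 0 0 0.0878;0 0 0 0 0 0 0.0878;0 0 0 0 0 0 0.0878",
)

```text
time: 8.27
eef_pos: [0.5658, -0.0308, 0.0796]
eef_rot: [[-0.034, 0.999, -0.0], [0.999, 0.034, 0.0], [0.0, -0.0, -1.0]]
contact_force: [0.4, -0.6, 0.8]
opening: 0.873
grasp_force: 0.0
```

play_rows(
  steps="0 0 0 0 0 0 0.0878;0 0 0.03 0 0 0 0.0878;0 0 0.04 0 0 0 0.0878;0 0 0.04 0 0 0 0.0878;0 0 0.04 0 0 0 0.0878",
)

```text
time: 8.68
eef_pos: [0.5653, -0.0308, 0.2309]
eef_rot: [[-0.034, 0.999, -0.001], [0.999, 0.034, 0.0], [0.0, -0.001, -1.0]]
contact_force: [-0.5, -0.6, -0.6]
opening: 1.002
grasp_force: 0.0
```

play_rows(
  steps="0 -0.03 0 0 0 0 0.0878;0 -0.03 0 0 0 0 0.0878;0 0 0 0 0 0 0.0878;0 0 0 0 0 0 0.0878",
)

```text
time: 9.02
eef_pos: [0.5657, -0.0918, 0.2297]
eef_rot: [[-0.031, 1.0, 0.0], [1.0, 0.031, 0.0], [0.0, 0.0, -1.0]]
contact_force: [-0.2, 0.5, 0.2]
opening: 1.003
grasp_force: 0.0
```

Run:
```python
from h import *
o=get_obs(); im=read_camera('wrist')[:,:,::-1].copy(); cv2.imwrite('pics/w3.png',cv2.resize(im,None,fx=1.5,fy=1.5))
import pickle; pickle.dump((o,im),open('w3.pkl','wb'))
print(o['time'],o['eef_pos'].round(4),o['eef_rot'].round(3),abs(o['qvel']).max().round(3))
t=read_camera('top')[:,:,::-1]; cv2.imwrite('pics/t3.png',cv2.resize(t[100:260,240:420],None,fx=4,fy=4,interpolation=cv2.INTER_CUBIC))
```

```text
9.0167 [ 0.5657 -0.0918  0.2297] [[-0.031  1.     0.   ]
 [ 1.     0.031  0.   ]
 [ 0.     0.    -1.   ]] 0.031
```

View pics/w3.png

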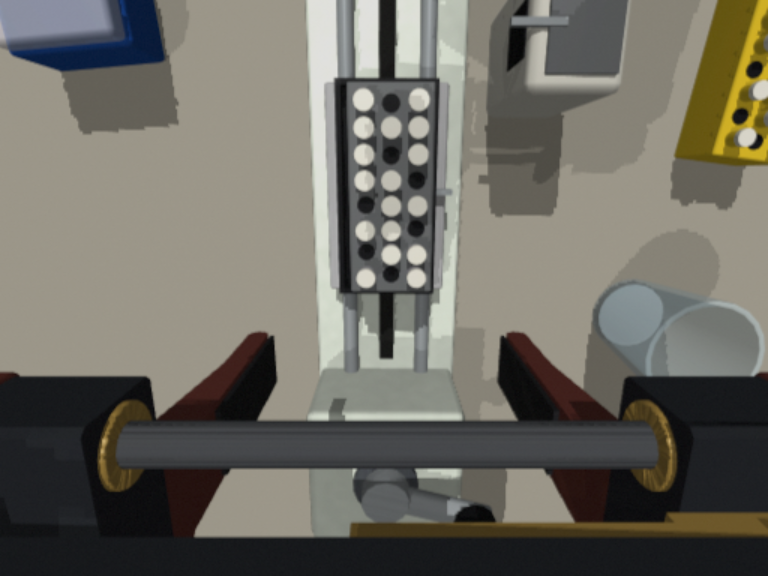

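The rack sits flat in the tray. In this view the blade is at v≈20 (u 513–568), the tab is at (444,191), and the cap rows run from v=99 to v=278. The tray edges are at v=79 and v=292.

Run:
```python
from h import *
import pickle
o,im=pickle.load(open('w3.pkl','rb'))
q=lambda u,v,z:cast('wrist',u/1.5,v/1.5,z,o)[:2]
th=.031; Y=np.array([-np.sin(th),np.cos(th)]);X=np.array([np.cos(th),np.sin(th)])
for n,p in dict(b1=q(515,21,.114),b2=q(566,20,.114),tab=q(444,191,.055),c1=q(363,99,.103),c2=q(419,99,.103),c3=q(366,278,.103),c4=q(416,278,.103),tfar=q(387,79,.057),tnear=q(387,292,.057),rTnearL=q(528,77,.11),rTnearR=q(618,77,.11),base1=q(310,150,.012),base2=q(318,370,.012)).items(): print(n,p.round(4),'x,y local',(p@X).round(4),(p@Y).round(4))
```

```text
b1 [0.629  0.0576] x,y local 0.6305 0.038
b2 [0.6558 0.0589] x,y local 0.6573 0.0385
tab [ 0.6047 -0.0327] x,y local 0.6034 -0.0514
c1 [0.549  0.0186] x,y local 0.5493 0.0016
c2 [0.581  0.0196] x,y local 0.5813 0.0016
c3 [ 0.5527 -0.0864] x,y local 0.5498 -0.1035
c4 [ 0.5843 -0.0854] x,y local 0.5814 -0.1035
tfar [0.5621 0.0384] x,y local 0.563 0.0209
tnear [ 0.5667 -0.1073] x,y local 0.5631 -0.1248
rTnearL [0.64   0.0316] x,y local 0.6407 0.0118
rTnearR [0.6896 0.0332] x,y local 0.6903 0.0118
base1 [ 0.5031 -0.0059] x,y local 0.5027 -0.0215
base2 [ 0.5078 -0.1929] x,y local 0.5016 -0.2086
```

View pics/t3.png

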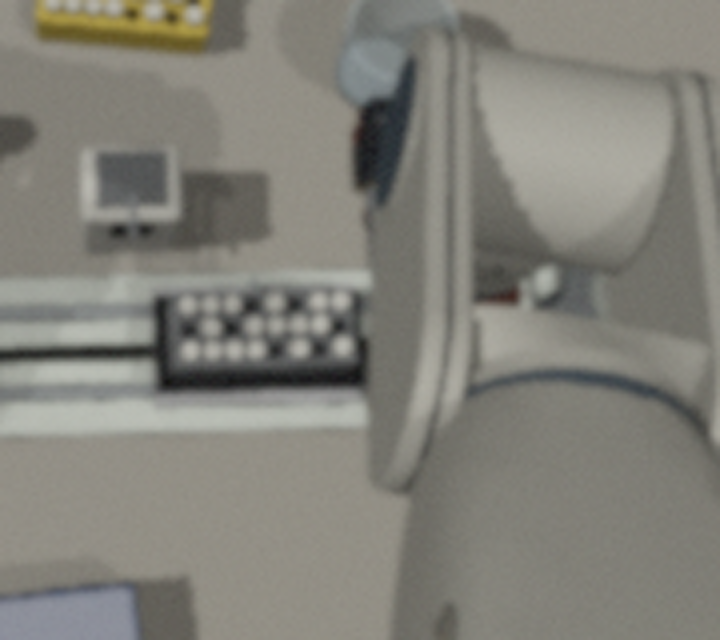

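play_rows(
  steps="0.005 -0.02 0.03 0 0 0 0.0878;0.005 -0.03 0.02 0 0 0 0.0878;0.005 -0.038 0.01 0 0 0 0.0878;0.005 -0.038 0.01 0 0 0 0.0878;0.005 -0.038 0 0 0 0 0.0878",
)

```text
time: 9.53
eef_pos: [0.5922, -0.2553, 0.3019]
eef_rot: [[-0.036, 0.999, 0.003], [0.999, 0.036, -0.001], [-0.001, 0.003, -1.0]]
contact_force: [0.9, 0.1, 0.1]
opening: 0.995
grasp_force: 0.0
```

play_rows(
  steps="0.005 -0.038 0 0 0 0 0.0878;0.005 -0.036 0 0 0 0 0.0878;0 0 0 0 0 0 0.0878;0 0 0 0 0 0 0.0878;0 0 0 0 0 0 0.0878",
)

```text
time: 9.95
eef_pos: [0.6008, -0.3273, 0.2988]
eef_rot: [[-0.034, 0.999, -0.001], [0.999, 0.035, 0.001], [0.001, -0.001, -1.0]]
contact_force: [-0.8, 0.6, -0.3]
opening: 1.003
grasp_force: 0.0
```

Run:
```python
from h import *
o=get_obs(); im=read_camera('wrist')[:,:,::-1].copy(); cv2.imwrite('pics/w4.png',cv2.resize(im,None,fx=1.5,fy=1.5))
import pickle; pickle.dump((o,im),open('w4.pkl','wb'))
print(o['time'],o['eef_pos'].round(4),o['eef_rot'].round(3),abs(o['qvel']).max().round(3))
for X in [(.633,-.255,.191),(.568,-.236,.12)]: print(proj('wrist',X,o)*1.5)
```

```text
9.95 [ 0.6008 -0.3273  0.2988] [[-0.034  0.999 -0.001]
 [ 0.999  0.035  0.001]
 [ 0.001 -0.001 -1.   ]] 0.017
[448.93831767 170.78112101]
[344.10158727 140.32479637]
```

View pics/w4.png

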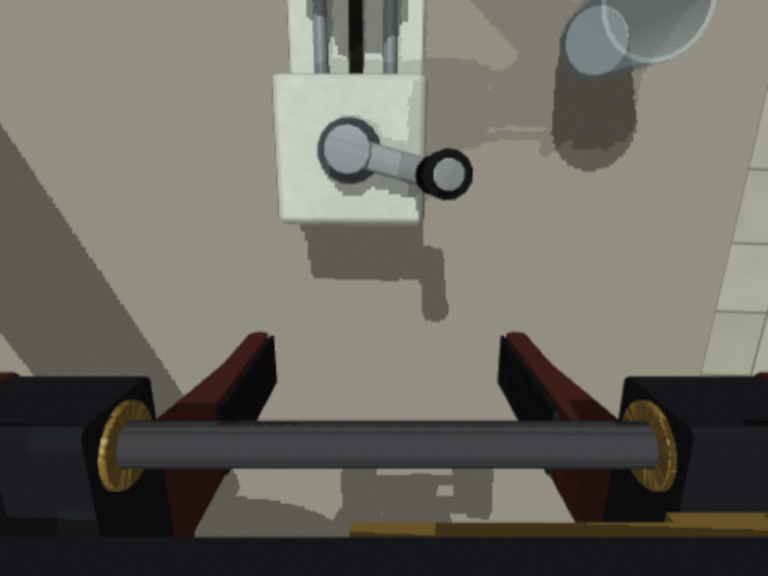

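The pin head is centred at (448,173) and the hub disc at (347,148).

Run:
```python
from h import *
import pickle
o,im=pickle.load(open('w4.pkl','rb'))
g=im.min(2);m=np.zeros(g.shape,bool)
m[100:130,285:313]=g[100:130,285:313]>100
c=max(blobs(m,20),key=lambda b:b[0][4])[1]; print(c*1.5)
pin=cast('wrist',*c,.191,o);hub=cast('wrist',347/1.5,148/1.5,.12,o)
d=(pin-hub)[:2]; print(pin.round(4),hub.round(4),np.linalg.norm(d),np.degrees(np.arctan2(d[1],d[0])))
th=.031; tray=np.array([.5646,-.0335]); print('hub from tray if local y0=tray:', )
Y=np.array([-np.sin(th),np.cos(th)]);X=np.array([np.cos(th),np.sin(th)])
print('hub local',hub[:2]@X,hub[:2]@Y,'rail x ~.5632, hub-tray',hub[:2]@Y+.0515)
print('delta to pin',(pin-o['eef_pos']).round(4))
```

```text
[448.01785714 173.38392857]
[ 0.6326 -0.2564  0.191 ] [ 0.5701 -0.241   0.12  ] 0.06437330440121547 -13.824129903875273
hub from tray if local y0=tray:
hub local 0.5623340783653279 -0.25858022204324493 rail x ~.5632, hub-tray -0.20708022204324494
delta to pin [ 0.0318  0.0709 -0.1078]
```

play_rows(
  steps="0.016 0.0355 0 0 0 0 0.0878;0.016 0.0355 0 0 0 0 0.0878;0 0 0 0 0 0 0.0878;0 0 -0.037 0 0 0 0.0878;0 0 -0.037 0 0 0 0.0878",
)

```text
time: 10.42
eef_pos: [0.635, -0.2557, 0.2281]
eef_rot: [[-0.038, 0.999, 0.006], [0.999, 0.038, -0.002], [-0.003, 0.006, -1.0]]
contact_force: [-0.2, 0.7, -0.7]
opening: 0.999
grasp_force: 0.0
```

play_rows(
  steps="0 0 -0.037 0 0 0 0.0878;0 0 -0.037 0 0 0 0.0878;0 0 0 0 0 0 0.0878;0 0 0 0 0 0 0.0878;0 0 0 0 0 0 0.0878",
)

```text
time: 10.83
eef_pos: [0.6341, -0.2574, 0.1539]
eef_rot: [[-0.035, 0.999, 0.002], [0.999, 0.035, -0.001], [-0.001, 0.002, -1.0]]
contact_force: [0.9, -0.9, -0.3]
opening: 1.001
grasp_force: 0.0
```

play_rows(
  steps="0 0.001 -0.002 0 0 0 0.015;0 0 0 0 0 0 0.015;0 0 0 0 0 0 0.015;0 0 0 0 0 0 0.015;0 0 0 0 0 0 0.015",
)

```text
time: 11.25
eef_pos: [0.6331, -0.2571, 0.1507]
eef_rot: [[-0.034, 0.999, 0.001], [0.999, 0.034, -0.001], [-0.001, 0.001, -1.0]]
contact_force: [-1.3, -0.8, -0.3]
opening: 0.657
grasp_force: 0.0
```

play_rows(
  steps="0 0 0 0 0 0 0.015;0 0 0 0 0 0 0.015;0 0 0 0 0 0 0.015;0 0 0 0 0 0 0.015;0 0 0 0 0 0 0.015",
)

```text
time: 11.67
eef_pos: [0.6326, -0.2569, 0.1497]
eef_rot: [[-0.034, 0.999, -0.001], [0.999, 0.034, 0.0], [0.0, -0.001, -1.0]]
contact_force: [-1.2, -0.7, 1.2]
opening: 0.315
grasp_force: 30.0
```

play_rows(
  steps="0 0 0 0 0 0 0.015;0 0 0 0 0 0 0.015;0 0 0 0 0 0 0.015",
)

```text
time: 11.92
eef_pos: [0.6326, -0.2569, 0.1497]
eef_rot: [[-0.034, 0.999, -0.0], [0.999, 0.034, 0.0], [0.0, -0.0, -1.0]]
contact_force: [-0.5, -0.7, 0.5]
opening: 0.311
grasp_force: 30.0
```

```bash
cat > circ.py <<'E'
import numpy as np,sys
cx,cy,r,a0=map(float,sys.argv[1:5]); steps=[]
for s in sys.argv[5:]:
    n,d=s.split('x'); steps+=[float(d)]*int(n)
a=np.radians(a0-np.r_[0,np.cumsum(steps)])
P=np.round(np.c_[cx+r*np.cos(a),cy+r*np.sin(a)],4); D=np.diff(P,axis=0)
for i in range(0,len(D),5): print(';'.join(f'{x:.4f} {y:.4f} 0 0 0 0 0.015' for x,y in D[i:i+5]), ' ->',P[min(i+5,len(D))],round(np.degrees(a[min(i+5,len(D))]),1))
E
python3 circ.py .5698 -.2408 .0648 -14.4 5x6 10x12
```

```text
-0.0021 -0.0065 0 0 0 0 0.015;-0.0027 -0.0062 0 0 0 0 0.015;-0.0033 -0.0059 0 0 0 0 0.015;-0.0039 -0.0056 0 0 0 0 0.015;-0.0045 -0.0050 0 0 0 0 0.015  -> [ 0.6161 -0.2861] -44.4
-0.0104 -0.0087 0 0 0 0 0.015;-0.0120 -0.0062 0 0 0 0 0.015;-0.0131 -0.0037 0 0 0 0 0.015;-0.0135 -0.0008 0 0 0 0 0.015;-0.0134 0.0019 0 0 0 0 0.015  -> [ 0.5537 -0.3036] -104.4
-0.0127 0.0048 0 0 0 0 0.015;-0.0115 0.0072 0 0 0 0 0.015;-0.0096 0.0095 0 0 0 0 0.015;-0.0075 0.0113 0 0 0 0 0.015;-0.0050 0.0126 0 0 0 0 0.015  -> [ 0.5074 -0.2582] -164.4
```

play_rows(
  steps="-0.0021 -0.0065 0 0 0 0 0.015;-0.0027 -0.0062 0 0 0 0 0.015;-0.0033 -0.0059 0 0 0 0 0.015;-0.0039 -0.0056 0 0 0 0 0.015;-0.0045 -0.0050 0 0 0 0 0.015",
)

```text
time: 12.33
eef_pos: [0.6161, -0.2869, 0.1497]
eef_rot: [[-0.034, 0.999, 0.001], [0.999, 0.034, -0.0], [-0.0, 0.001, -1.0]]
contact_force: [1.5, 1.6, -0.9]
opening: 0.312
grasp_force: 30.0
```

play_rows(
  steps="0 0 0 0 0 0 0.015;0 0 0 0 0 0 0.015",
)

```text
time: 12.5
eef_pos: [0.6157, -0.2871, 0.1497]
eef_rot: [[-0.033, 0.999, -0.0], [0.999, 0.033, -0.001], [-0.001, -0.0, -1.0]]
contact_force: [-1.2, -2.1, -1.4]
opening: 0.316
grasp_force: 30.0
```

Forces are very small, so I'll continue.

play_rows(
  steps="-0.0104 -0.0087 0 0 0 0 0.015;-0.0120 -0.0062 0 0 0 0 0.015;-0.0131 -0.0037 0 0 0 0 0.015;-0.0135 -0.0008 0 0 0 0 0.015;-0.0134 0.0019 0 0 0 0 0.015",
)

```text
time: 12.92
eef_pos: [0.5522, -0.3045, 0.1498]
eef_rot: [[-0.033, 0.999, 0.0], [0.999, 0.033, -0.0], [-0.0, 0.0, -1.0]]
contact_force: [3.4, 0.4, -3.6]
opening: 0.315
grasp_force: 30.0
```

play_rows(
  steps="-0.0127 0.0048 0 0 0 0 0.015;-0.0115 0.0072 0 0 0 0 0.015;-0.0096 0.0095 0 0 0 0 0.015;-0.0075 0.0113 0 0 0 0 0.015;-0.0050 0.0126 0 0 0 0 0.015",
)

```text
time: 13.33
eef_pos: [0.5061, -0.2582, 0.1498]
eef_rot: [[-0.033, 0.999, 0.001], [0.999, 0.033, -0.0], [-0.0, 0.001, -1.0]]
contact_force: [8.1, -2.1, -7.8]
opening: 0.317
grasp_force: 30.0
```

```bash
python3 circ.py .5698 -.2408 .0648 -164.4 40x12 3x6
```

```text
-0.0023 0.0133 0 0 0 0 0.015;0.0006 0.0136 0 0 0 0 0.015;0.0034 0.0131 0 0 0 0 0.015;0.0060 0.0121 0 0 0 0 0.015;0.0084 0.0106 0 0 0 0 0.015  -> [ 0.5235 -0.1955] -224.4
0.0104 0.0087 0 0 0 0 0.015;0.0120 0.0062 0 0 0 0 0.015;0.0131 0.0037 0 0 0 0 0.015;0.0135 0.0008 0 0 0 0 0.015;0.0134 -0.0019 0 0 0 0 0.015  -> [ 0.5859 -0.178 ] -284.4
0.0127 -0.0048 0 0 0 0 0.015;0.0115 -0.0072 0 0 0 0 0.015;0.0096 -0.0095 0 0 0 0 0.015;0.0075 -0.0113 0 0 0 0 0.015;0.0050 -0.0126 0 0 0 0 0.015  -> [ 0.6322 -0.2234] -344.4
0.0023 -0.0133 0 0 0 0 0.015;-0.0006 -0.0136 0 0 0 0 0.015;-0.0034 -0.0131 0 0 0 0 0.015;-0.0060 -0.0121 0 0 0 0 0.015;-0.0084 -0.0106 0 0 0 0 0.015  -> [ 0.6161 -0.2861] -404.4
-0.0104 -0.0087 0 0 0 0 0.015;-0.0120 -0.0062 0 0 0 0 0.015;-0.0131 -0.0037 0 0 0 0 0.015;-0.0135 -0.0008 0 0 0 0 0.015;-0.0134 0.0019 0 0 0 0 0.015  -> [ 0.5537 -0.3036] -464.4
-0.0127 0.0048 0 0 0 0 0.015;-0.0115 0.0072 0 0 0 0 0.015;-0.0096 0.0095 0 0 0 0 0.015;-0.0075 0.0113 0 0 0 0 0.015;-0.0050 0.0126 0 0 0 0 0.015  -> [ 0.5074 -0.2582] -524.4
-0.0023 0.0133 0 0 0 0 0.015;0.0006 0.0136 0 0 0 0 0.015;0.0034 0.0131 0 0 0 0 0.015;0.0060 0.0121 0 0 0 0 0.015;0.0084 0.0106 0 0 0 0 0.015  -> [ 0.5235 -0.1955] -584.4
0.0104 0.0087 0 0 0 0 0.015;0.0120 0.0062 0 0 0 0 0.015;0.0131 0.0037 0 0 0 0 0.015;0.0135 0.0008 0 0 0 0 0.015;0.0134 -0.0019 0 0 0 0 0.015  -> [ 0.5859 -0.178 ] -644.4
0.0065 -0.0021 0 0 0 0 0.015;0.0062 -0.0027 0 0 0 0 0.015;0.0059 -0.0033 0 0 0 0 0.015  -> [ 0.6045 -0.1861] -662.4
```

play_rows(
  steps="-0.0018 0.0133 0 0 0 0 0.015;0.0011 0.0136 0 0 0 0 0.015;0.0034 0.0131 0 0 0 0 0.015;0.0060 0.0121 0 0 0 0 0.015;0.0084 0.0106 0 0 0 0 0.015",
)

```text
time: 13.75
eef_pos: [0.5247, -0.1941, 0.1497]
eef_rot: [[-0.034, 0.999, -0.001], [0.999, 0.034, 0.0], [0.0, -0.001, -1.0]]
contact_force: [0.3, -4.3, -4.6]
opening: 0.316
grasp_force: 30.0
```

play_rows(
  steps="0.0104 0.0087 0 0 0 0 0.015;0.0120 0.0062 0 0 0 0 0.015;0.0131 0.0037 0 0 0 0 0.015;0.0135 0.0008 0 0 0 0 0.015;0.0134 -0.0019 0 0 0 0 0.015",
)

```text
time: 14.17
eef_pos: [0.5882, -0.1784, 0.1496]
eef_rot: [[-0.036, 0.999, -0.002], [0.999, 0.036, -0.002], [-0.002, -0.002, -1.0]]
contact_force: [-7.9, -13.8, -1.1]
opening: 0.314
grasp_force: 30.0
```

play_rows(
  steps="0.0122 -0.0058 0 0 0 0 0.015;0.0110 -0.0077 0 0 0 0 0.015;0.0096 -0.0095 0 0 0 0 0.015;0.0075 -0.0113 0 0 0 0 0.015;0.0050 -0.0126 0 0 0 0 0.015",
)

```text
time: 14.58
eef_pos: [0.6325, -0.2243, 0.1495]
eef_rot: [[-0.035, 0.999, -0.004], [0.999, 0.035, 0.001], [0.001, -0.004, -1.0]]
contact_force: [-9.4, 0.4, 4.1]
opening: 0.315
grasp_force: 30.0
```

play_rows(
  steps="0.0023 -0.0133 0 0 0 0 0.015;-0.0006 -0.0136 0 0 0 0 0.015;-0.0034 -0.0131 0 0 0 0 0.015;-0.0060 -0.0121 0 0 0 0 0.015;-0.0084 -0.0106 0 0 0 0 0.015",
)

```text
time: 15.0
eef_pos: [0.6171, -0.2863, 0.1496]
eef_rot: [[-0.034, 0.999, -0.001], [0.999, 0.034, 0.003], [0.003, -0.001, -1.0]]
contact_force: [-3.0, 6.6, 2.2]
opening: 0.312
grasp_force: 30.0
```

play_rows(
  steps="-0.0104 -0.0085 0 0 0 0 0.015;-0.0120 -0.0060 0 0 0 0 0.015;-0.0131 -0.0037 0 0 0 0 0.015;-0.0135 -0.0008 0 0 0 0 0.015;-0.0134 0.0019 0 0 0 0 0.015",
)

```text
time: 15.42
eef_pos: [0.5538, -0.3049, 0.1497]
eef_rot: [[-0.034, 0.999, 0.001], [0.999, 0.034, -0.0], [-0.001, 0.001, -1.0]]
contact_force: [3.1, 2.9, -3.7]
opening: 0.31
grasp_force: 30.0
```

play_rows(
  steps="-0.0125 0.0048 0 0 0 0 0.015;-0.0113 0.0072 0 0 0 0 0.015;-0.0094 0.0095 0 0 0 0 0.015;-0.0075 0.0113 0 0 0 0 0.015;-0.0050 0.0126 0 0 0 0 0.015",
)

```text
time: 15.83
eef_pos: [0.5069, -0.2595, 0.1498]
eef_rot: [[-0.033, 0.999, -0.001], [0.999, 0.033, -0.001], [-0.001, -0.001, -1.0]]
contact_force: [-0.5, -2.9, -2.4]
opening: 0.312
grasp_force: 30.0
```

play_rows(
  steps="-0.0023 0.0133 0 0 0 0 0.015;0.0006 0.0136 0 0 0 0 0.015;0.0034 0.0129 0 0 0 0 0.015;0.0060 0.0119 0 0 0 0 0.015;0.0084 0.0104 0 0 0 0 0.015",
)

```text
time: 16.25
eef_pos: [0.524, -0.1951, 0.1497]
eef_rot: [[-0.034, 0.999, -0.002], [0.999, 0.034, 0.001], [0.001, -0.002, -1.0]]
contact_force: [-2.6, 0.2, 0.2]
opening: 0.316
grasp_force: 30.0
```

play_rows(
  steps="0.0104 0.0085 0 0 0 0 0.015;0.0120 0.0060 0 0 0 0 0.015;0.0131 0.0037 0 0 0 0 0.015;0.0135 0.0008 0 0 0 0 0.015;0.0130 -0.0019 0 0 0 0 0.015",
)

```text
time: 16.67
eef_pos: [0.5882, -0.179, 0.1497]
eef_rot: [[-0.035, 0.999, 0.0], [0.999, 0.035, -0.0], [-0.0, 0.0, -1.0]]
contact_force: [-3.5, -4.5, -1.6]
opening: 0.313
grasp_force: 30.0
```

play_rows(
  steps="0.0063 -0.0021 0 0 0 0 0.015;0.0062 -0.0027 0 0 0 0 0.015;0.0057 -0.0035 0 0 0 0 0.015;0 0 0 0 0 0 0.015;0 0 0 0 0 0 0.015",
)

```text
time: 17.08
eef_pos: [0.6058, -0.1882, 0.1498]
eef_rot: [[-0.034, 0.999, 0.003], [0.999, 0.034, 0.0], [0.0, 0.003, -1.0]]
contact_force: [4.0, 2.8, -3.3]
opening: 0.312
grasp_force: 30.0
```

Run:
```python
from h import *
o=get_obs()
t=read_camera('top')[:,:,::-1]; cv2.imwrite('pics/t5.png',t)
p=o['eef_pos']; print(p,np.degrees(np.arctan2(p[1]+.2412,p[0]-.5698)),o['contact_force'])
cv2.imwrite('pics/t5c.png',cv2.resize(t[120:230,220:400],None,fx=4.2,fy=4.2,interpolation=cv2.INTER_CUBIC))
```

```text
[ 0.60582975 -0.18823269  0.1498211 ] 55.77543767108083 [ 4.0441505   2.79571902 -3.30535447]
```

View pics/t5c.png

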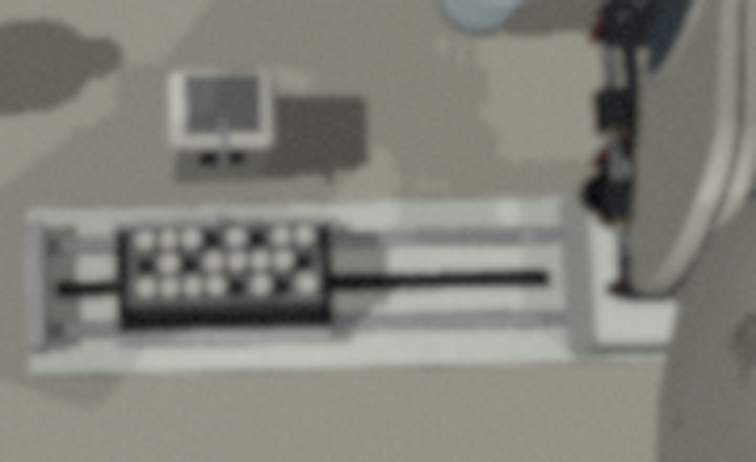

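Cap columns span u=145–304 (centre about 225) and the blade is at u≈223, so the rack is nearly opposite. Casting both gives the residual.

Run:
```python
from h import *
q=lambda u,v,z:cast('top',220+u/4.2-.38,120+v/4.2-.38,z)[:2]
Y=np.array([-np.sin(.031),np.cos(.031)])
print('caps',q(225,262,.104)@Y,'blade',q(223,145,.114)@Y,'box far edge mid',q(220,72,.11)@Y,'tray',q(226,228,.057)@Y,q(225,322,.057)@Y)
```

```text
caps 0.041571922320141175 blade 0.04076955149983069 box far edge mid 0.0408184753582426 tray 0.03735324435609924 0.040294420403226075
```

play_rows(
  steps="0 0 0 0 0 0 0.035;0 0 0 0 0 0 0.06;0 0 0 0 0 0 0.0878;0 0 0 0 0 0 0.0878;0 0 0 0 0 0 0.0878",
)

```text
time: 17.55
eef_pos: [0.6044, -0.1885, 0.15]
eef_rot: [[-0.034, 0.999, 0.0], [0.999, 0.034, -0.0], [-0.0, 0.0, -1.0]]
contact_force: [0.1, -0.2, 0.1]
opening: 0.653
grasp_force: 0.0
```

play_rows(
  steps="0 0 0.02 0 0 0 0.0878;0 0 0.03 0 0 0 0.0878;0 0 0.04 0 0 0 0.0878;0 0 0.03 0 0 0 0.0878;0 0 0 0 0 0 0.0878",
)

```text
time: 17.97
eef_pos: [0.6077, -0.1895, 0.2771]
eef_rot: [[-0.034, 0.999, 0.011], [0.999, 0.034, -0.004], [-0.004, 0.011, -1.0]]
contact_force: [1.4, -1.0, 0.4]
opening: 0.995
grasp_force: 0.0
```

play_rows(
  steps="0 -0.03 0 0 0 0 0.0878;0 -0.03 0 0 0 0 0.0878;0 0 0 0 0 0 0.0878;0 0 0 0 0 0 0.0878;0 0 0 0 0 0 0.0878",
)

```text
time: 18.38
eef_pos: [0.6041, -0.2481, 0.2692]
eef_rot: [[-0.033, 0.999, -0.001], [0.999, 0.033, 0.001], [0.001, -0.001, -1.0]]
contact_force: [-0.0, 0.5, -0.0]
opening: 1.001
grasp_force: 0.0
```

Run:
```python
from h import *
o=get_obs(); im=read_camera('wrist')[:,:,::-1].copy(); cv2.imwrite('pics/w6.png',cv2.resize(im,None,fx=1.5,fy=1.5))
import pickle; pickle.dump((o,im),open('w6.pkl','wb'))
print(o['time'],o['eef_pos'].round(4),o['contact_force'])
```

```text
18.3833 [ 0.6041 -0.2481  0.2692] [-0.03813253  0.47187879 -0.04224849]
```

View pics/w6.png

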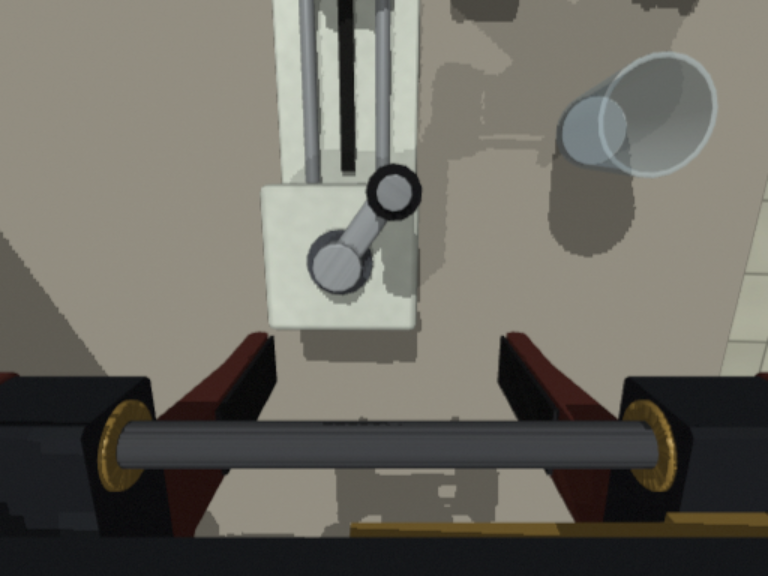

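The crank sits at about 55°, with the pin head at (393,190) and the hub at (337,267). The hand is clear and everything is still. The residual measured about 1 mm against the 9 mm allowed, so I'm handing in.

```bash
python3 -c "
from cell import *
print(job_done())"
```

```text
the job is handed in; nothing more can be done
None
```

The rack is sitting flat in the tray and the carriage is wound until the rack is opposite the reader, within about 1 mm by the last measurement; the sleeve is released and the job is handed in, but no verdict came back.

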